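# Refit the gas knob and hold it in

### The job

The portable gas cooker's cut-off has tripped and its control knob is off. Reset the cut-off first by pushing the red plunger on the cooker all the way down and letting it spring back; then pick up the black knob, turn it so that its bore matches the flat of the brass spindle, push it fully onto the spindle and press it in against the valve spring to the end of its stroke, as one does to light the burner. Finish while still holding the knob pressed in, and leave the tin, the lemon and the mug alone.

Things in the scene. Friction and masses are not known exactly. Their poses are not given: they have to be found in the camera images.
- cooker: Portable gas cooker, fixed: grey case 270 (x) x 290 mm (y), black deck 64 mm up, one burner, pan support to 92 mm, rounded cartridge cover at left to 94 mm. Origin: centre of its underside, on the worktop. x points from its front edge to its rear, z up. At the front of the deck stand the brass spindle at (-105, -60) and the red plunger at (-105, 60) mm in this frame.
- plunger_top (a point): Centre of the top face of the red reset plunger (round head 22 mm across, 81 mm above the worktop at rest) in a steel collar 36 mm across and 4 mm high; it moves straight down.
- reset_plunger (a joint): Travel of the red plunger in m: 0 up, 0.009 fully down. A spring pushes it back up: about 3 N at the start, 7 N fully down.
- shaft_tip (a point): Centre of the end of the upright brass D-spindle, 89 mm above the worktop at rest. Diameter 10 mm; flat 1.5 mm from the axis, facing this point's -x (the cooker's front); end chamfered 0.8 mm. It stands 22 mm above a steel dial plate 54 mm across. It never turns; its axes are the cooker's. The knob fits only with its x axis along this x axis, about 0.12 rad of play.
- valve_shaft (a joint): How far the spindle is pressed in, in m: 0 out, 0.006 fully in. Spring: about 6 N at the start, 10 N fully in.
- knob_centre (a point): Centre of the black knob, half-way up its 30 mm; 15 mm above its underside. It stands on the worktop, bore down. Skirt 44 mm across, 8 mm high; on it a bar grip 42 mm long (this point's x), 16 mm wide (y), 8 to 30 mm above the underside. A white pointer line marks the bar's +x end. Fully on the spindle, this point is 1 mm above the spindle's end, not pressed in or pressed in alike.
- knob: The same knob, 50 to 85 g; origin at the centre of its underside, same axes. In the underside is the D bore: 14 mm deep, 11.2 mm across, its flat 2.1 mm from the axis on the -x side (away from the pointer), so fitted, the pointer faces the cooker's rear. Fully on, the underside is 8 mm above the dial plate, 2 mm when pressed in.
- soup_tin: Upright food tin with a red wrapper, 75 mm across, 110 mm high, origin under its centre; a bystander.
- lemon: Yellow lemon lying on the worktop, 78 x 55 x 56 mm, origin under its centre; a bystander.
- mug_cream: Plain cream mug standing upside down, 83 mm across and 116 mm with its handle, 94 mm high, origin under its centre; a bystander.
There are look-alikes about, which are no part of the job. Of the things shaped like the knob, the black one is meant.

How it is judged:
On the way:
1. the red plunger is pushed fully down while the knob is still off the spindle (value of joint reset_plunger above 0.0075 m and distance between knob_centre and shaft_tip above 0.03 m), for 0.1 s.
At the end, for the whole second after the job is handed in: Knob fully on the spindle (centre under 4 mm above its end, within 4 mm of its axis, aligned within 0.3 rad, tilt under 0.12 rad), robot still pressing it with over 3 N, spindle in by more than 4.5 of 6 mm, red plunger back up (under 2 mm down) (z of knob_centre in the frame of shaft_tip below 0.004 m and horizontal distance between knob_centre and shaft_tip below 0.004 m and angle between the x axis of knob_centre and the x axis of shaft_tip, either way round below 0.3 rad and angle between knob_centre's own z axis and vertical below 0.12 rad and value of joint valve_shaft above 0.0045 m and contact force between any of the fingers, the arm and knob above 3 N and value of joint reset_plunger below 0.002 m); the arm keeps its last pose, push and grip.
It fails at once if the tin, the lemon or the mug is shifted by more than 30 mm, or the tin or mug knocked over (distance of any of soup_tin, lemon, mug_cream from where it was at the start of the episode above 0.03 m or angle between any of soup_tin, mug_cream's own z axis and vertical above 0.5 rad).
It also fails if it takes over 51 s, if anything falls off the work surface, if the arm or the gripper's body presses on something with over 40 N, if the wrist force passes 120 N, or if a joint passes its speed limit or range.

### The arm

A 7-joint arm with a two-finger parallel gripper is mounted at the origin on a cart in front of the work surface, level with it; the furniture and walls round the work are solid. World frame = base frame: x ahead of the robot, y to its left, z up, the work surface at z = 0. Lengths are in m, angles in rad, forces in N, time in s.
With the tool pointing down it reaches from about 0.425 to 1.025 m from the base axis. Payload 3.6 kg.
Tool frame: the origin (TCP) lies midway between the tips of the shut fingers; the grasp point (between the pads) lies ctrl.grip_depth behind it (ctrl.grip_depth is the distance from the TCP to the grasp point, in m); x points along the fingers, z is the direction in which the jaws open and shut, and the axes are right-handed (so a half turn about x gives the same grasp; the last joint's range is limited). The gripper opens to 85 mm and grips with 20 to 120 N. Pads are 22 mm wide; open, the fingers measure 114 mm over their backs; the gripper's body (76 mm by 85 mm) begins 54 mm behind the grasp point. The pads swing forward as they close: fully open they stand 13 mm farther back than shut.
Start: joints at [1.054, 0.591, 0.048, 1.609, -0.033, 0.943, -0.034], TCP at [0.298, -0.661, 0.231] pointing down, gripper open.
Joint ranges: [-2.69, 2.69], [-0.47, 2.24], [-1.27, 1.36], [0.19, 2.51], [-1.53, 4.68], [0.08, 2.07], [-3.09, 3.09]. Speed limits (rad/s): [2.57, 2.57, 3.14, 3.14, 3.14, 3.14, 3.14].

### API

Orientations are given as a unit quaternion [x, y, z, w].
In Python, from workcell import ctrl gives the robot as it stands.
- The arm moves only by the shell command python3 -m inch 'ROWS' [OPENING] [FORCE]. ROWS is JSON, a list of rows, each a list of 4 numbers: the shift along the tool's x, y, z in mm, then the turn about the tool's x in rad. In form: [[x, y, z, roll], ...]. A call has 1 to 8 rows; each row is the pose to reach, as a shift and turn from the pose commanded when the call began, along the tool's axes at that moment; what a row does not reach only later rows make up. A row lasts 1/10 s, in which the tool goes at most 50 mm and 8.59 degrees, less where a joint would pass 70% of its speed; a pose out of reach is approached as far as the arm can. A call with a gripper value outside its range is refused whole. OPENING is the finger opening in mm, from 0 to 85.4, set as the call begins (- or left out, the last holds). The fingers move at their own pace and stop on an object; FORCE is the grip in N (left out, the last holds). Time passes only in rows, so rows that repeat a pose let the fingers close. It gives the time, the measured TCP pose, the force and the opening at its end, in the units of the state.
- ctrl.get_obs(): the state, without advancing time (a new reading comes with each control period).
- ctrl.camera(name): name is "side" or "top"; returns the picture (384x512x3 uint8, red, green, blue); there is no depth.
- ctrl.camera_params(name): a dict with "fovy" (degrees; the focal length in pixels is half the picture's height over the tangent of half this angle, whatever the lens; pixels are square), "cx", "cy" (the principal point, pixels), "k1" (the pictures are not rectified: a ray, as slopes to the right and down, at radius r is drawn at 1 + k1 r^2 times it, then the intrinsics apply), "R" (3x3) and "t" (3): a world point X has camera coordinates R X + t. Camera axes: x right, y down, z forward; pixel columns grow to the right and rows downward; lengths in m; the calibration is good to about 2 mm. A picture is of the moment at which its call begins. camera_params takes no time and is no camera call.
- ctrl.hand_in(): hands the job in, once; it reports no verdict.
Trained networks look in the newest picture that a camera, given by its name, has taken for a name from the list of things; names that differ only in an ending like _2 or _b are one class to them, and where a whole thing is asked for, a point or a joint stands for the part that bears it (a point fixed in the world has none). Each returns a list of dicts, best first, with "p" (0 to 1); they miss things now and then, are a little off and sometimes report something else, mostly with a low value. They report only what shows in the picture. A call takes as long as a camera call. They do not tell look-alikes from the thing itself.
- ctrl.recognise(camera, target): "point" ([column, row] in pixels, amid what is visible of it).
- ctrl.cut_out(camera, target): "region" (384x512 bool, what is visible of it) and "point" ([column, row] in pixels, amid what is visible of it).
- ctrl.spot_point(camera, target): "point" ([column, row] in pixels: a listed point, or the origin of a listed thing).
The state is a dict: "time": time; "q": joint angles; "joint_vel": joint speeds; "effort": joint torques, N m; "tcp_pos": TCP position; "tool_rot": TCP orientation; "ft_force": force on the tool from outside, world axes, zero at the start; "torque": the same for the moment, N m; "finger_gap": opening from 0.0 (shut) to 1.0 (fully open).
Only numpy, scipy, OpenCV 4.12 (cv2) and the standard library are available. Lean on these libraries where they do the work, as an engineer would, in place of code of your own. Each camera call takes 0.05 s, during which the arm holds its last target.

## Working session

There is one attempt and no reset: what is moved stays moved. The work goes in short steps, Python scripts to look and compute and a shell command to move; the robot and the scene stay as the last step left them, time stands still between calls to the robot, and variables do not carry over. Pictures are saved under pics/ and viewed, and the job is handed in when it is done.

```bash
ls; mkdir -p pics; python3 - <<'E'
from workcell import ctrl
import cv2,numpy as np
o=ctrl.get_obs();print({k:np.round(v,4).tolist() for k,v in o.items()},ctrl.grip_depth)
for c in("side","top"):
    im=ctrl.camera(c);cv2.imwrite(f"pics/{c}0.png",im[:,:,::-1])
    p=ctrl.camera_params(c);print(c,{k:np.round(v,4).tolist() for k,v in p.items()})
    for t in("knob_centre","shaft_tip","plunger_top","cooker","soup_tin","lemon","mug_cream"):
        print(c,t,[(np.round(d["point"],1).tolist(),round(d["p"],2)) for d in ctrl.spot_point(c,t)])
E
```

```text
pics
{'time': 0.0, 'q': [1.0535, 0.5921, 0.0483, 1.6098, -0.0333, 0.9427, -0.0337], 'joint_vel': [0.0007, -0.0002, 0.0021, -0.0002, -0.0009, 0.001, 0.0006], 'effort': [0.0002, -54.8684, 1.5466, -19.8122, 0.0095, 0.0085, 0.0], 'tcp_pos': [0.2978, -0.6601, 0.2301], 'tool_rot': [0.384, 0.5947, -0.3832, 0.5933], 'ft_force': [-0.3829, -0.7167, 0.1256], 'torque': [0.0397, 0.0063, 0.021], 'finger_gap': 0.9986} 0.0187
side {'fovy': 47.6924, 'cx': 254.9896, 'cy': 186.4613, 'k1': 0.0409, 'R': [[-0.1496, -0.9887, 0.0117], [-0.6164, 0.084, -0.783], [0.7731, -0.1244, -0.6219]], 't': [0.0957, 0.3724, 0.7914]}
side knob_centre [([317.4, 219.0], 0.81), ([331.1, 174.1], 0.77), ([285.0, 188.9], 0.71), ([318.9, 193.1], 0.65)]
side shaft_tip [([222.1, 204.4], 0.47)]
side plunger_top [([173.3, 208.4], 0.52)]
side cooker [([199.6, 205.7], 0.9)]
side soup_tin [([342.8, 154.5], 0.88)]
side lemon [([319.8, 191.9], 0.73), ([295.2, 164.1], 0.56)]
side mug_cream [([137.3, 263.8], 0.66)]
top {'fovy': 49.2356, 'cx': 255.9983, 'cy': 191.3251, 'k1': -0.1406, 'R': [[-0.0278, -0.9996, -0.001], [-0.9915, 0.0277, -0.1269], [0.1269, -0.0026, -0.9919]], 't': [0.0218, 0.5371, 1.1736]}
top knob_centre [([284.9, 182.9], 0.72), ([307.4, 225.4], 0.52), ([317.1, 191.3], 0.48), ([332.8, 168.0], 0.46)]
top shaft_tip []
top plunger_top [([176.2, 228.5], 0.5)]
top cooker [([205.2, 197.2], 0.81)]
top soup_tin [([348.5, 130.8], 0.7)]
top lemon [([302.9, 140.4], 0.57)]
top mug_cream [([152.3, 261.5], 0.79)]
```

```bash
python3 - <<'E'
import cv2,numpy as np
for c in("side","top"):
    im=cv2.imread(f"pics/{c}0.png")
    a=im[120:300,110:370];cv2.imwrite(f"pics/{c}0c.png",cv2.resize(a,None,fx=3,fy=3,interpolation=cv2.INTER_CUBIC))
E
```

```text
(no output)
```

View pics/side0c.png

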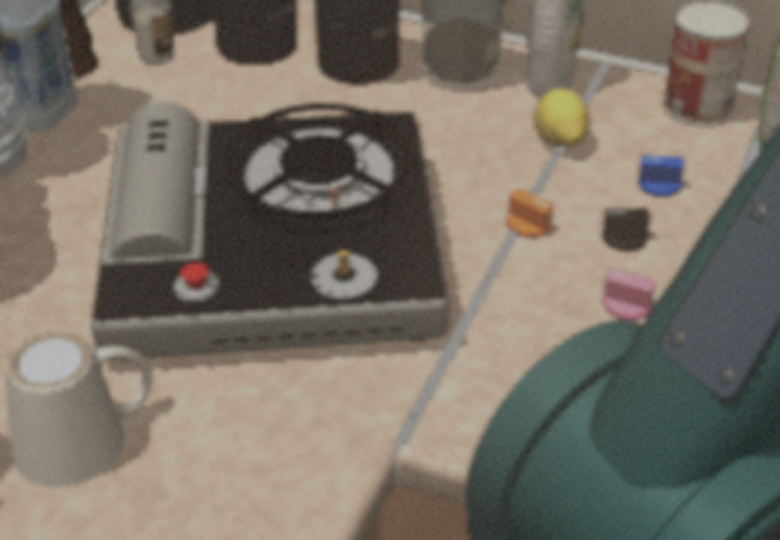

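View pics/top0c.png

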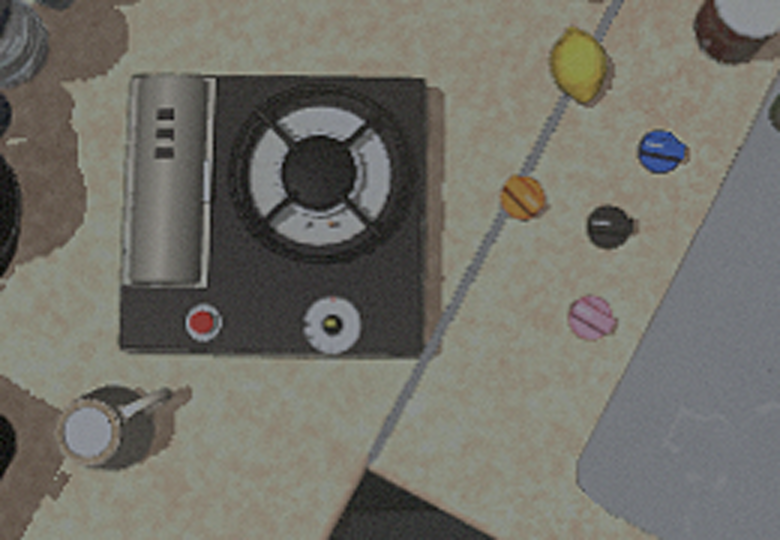

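View pics/side0.png

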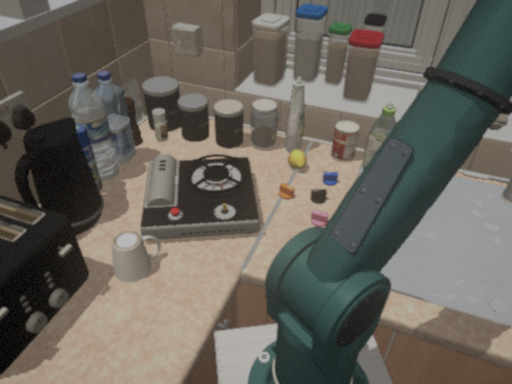

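```bash
cat > h.py <<'E'
from workcell import ctrl
import cv2,numpy as np
def cam(c):
    p=ctrl.camera_params(c);f=192/np.tan(np.radians(p["fovy"])/2)
    return np.array([[f,0,p["cx"]],[0,f,p["cy"]],[0,0,1.]]),np.array([p["k1"],0,0,0.]),np.array(p["R"]),np.array(p["t"])
def ray(c,px):
    K,d,R,t=cam(c);u=cv2.undistortPoints(np.array([[px]],float),K,d)[0,0]
    return -R.T@t,R.T@np.array([u[0],u[1],1])
def atz(c,px,z):
    o,d=ray(c,px);return o+d*(z-o[2])/d[2]
def tri(ps,pt):
    A=[];b=[]
    for c,p in(("side",ps),("top",pt)):
        o,d=ray(c,p);d=d/np.linalg.norm(d);P=np.eye(3)-np.outer(d,d);A.append(P);b.append(P@o)
    return np.linalg.lstsq(np.vstack(A),np.hstack(b),rcond=None)[0]
def proj(c,X):
    K,d,R,t=cam(c);return cv2.projectPoints(np.array(X,float).reshape(-1,3),cv2.Rodrigues(R)[0],t,K,d)[0].reshape(-1,2)
E
python3 - <<'E'
from h import *
print("knob tri",tri((318.9,193.1),(312.7,195.7)))
print("top z",atz("top",(312.7,195.7),.03),"side",atz("side",(318.9,193.1),.015))
print("plunger",atz("top",(177.3,227.3),.081),atz("side",(174.8,211.),.081))
print("shaft",atz("top",(221,227.7),.089),atz("side",(224.3,204.5),.089))
for n,s,t in(("cooker",(199.6,205.7),(205.2,197.2)),):
    print(atz("side",s,0),atz("top",t,0))
im=cv2.imread("pics/top0.png")
cv2.imwrite("pics/k_top.png",cv2.resize(im[170:220,280:350],None,fx=10,fy=10,interpolation=cv2.INTER_CUBIC))
im=cv2.imread("pics/side0.png")
cv2.imwrite("pics/k_side.png",cv2.resize(im[175:215,295:345],None,fx=12,fy=12,interpolation=cv2.INTER_CUBIC))
E
```

```text
knob tri [ 0.52093435 -0.15878588  0.02508477]
top z [ 0.52065382 -0.15700953  0.03      ] side [ 0.53261263 -0.16419586  0.015     ]
plunger [0.43758777 0.2265745  0.081     ] [0.43614427 0.22748047 0.081     ]
shaft [0.43318319 0.10508966 0.089     ] [0.43444367 0.10770905 0.089     ]
[0.54163556 0.16807425 0.        ] [0.52849183 0.15780752 0.        ]
```

View pics/k_top.png

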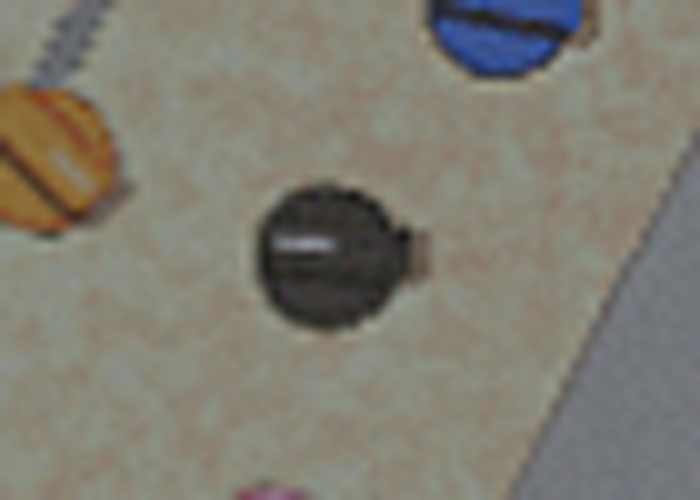

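View pics/k_side.png

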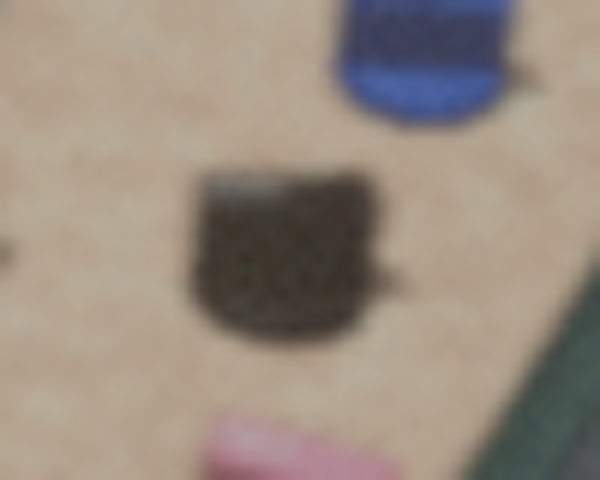

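```bash
python3 - <<'E'
from h import *
from scipy.spatial.transform import Rotation as Ro
from scipy.optimize import minimize
o=ctrl.get_obs();R=Ro.from_quat(o["tool_rot"]).as_matrix();print("tool axes cols\n",R.round(3))
ims={}
for c in("side","top"):
    ims[c]=np.mean([ctrl.camera(c).astype(float) for _ in range(8)],0);np.save(f"pics/{c}_avg.npy",ims[c])
# knob silhouette, soft mask, rendered as union of hulls, supersampled
S=8
def render(c,pose,box):
    x,y,a=pose;x0,y0,x1,y1=box
    m=np.zeros(((y1-y0)*S,(x1-x0)*S),np.uint8)
    th=np.linspace(0,2*np.pi,60)
    parts=[np.array([[22*np.cos(t),22*np.sin(t),z] for t in th for z in(0,8)])]
    parts.append(np.array([[sx*21,sy*8,z] for sx in(-1,1) for sy in(-1,1) for z in(8,30)]))
    Rz=np.array([[np.cos(a),-np.sin(a),0],[np.sin(a),np.cos(a),0],[0,0,1]])
    for P in parts:
        q=(P/1000)@Rz.T+[x,y,0]
        px=(proj(c,q)+.5-[x0,y0])*S-.5
        cv2.fillConvexPoly(m,cv2.convexHull((px*16).round().astype(np.int32)),255,shift=4)
    return cv2.resize(m,(x1-x0,y1-y0),interpolation=cv2.INTER_AREA)/255.
boxes={"top":(298,182,330,210),"side":(304,182,336,210)}
obs={}
for c in boxes:
    x0,y0,x1,y1=boxes[c];g=ims[c][y0:y1,x0:x1].mean(2)
    bg=np.median(g);fg=np.percentile(g,4)
    obs[c]=np.clip((bg-g)/(bg-fg),0,1);print(c,bg,fg)
def cost(p,cs):
    s=0
    for c in cs:
        r=render(c,p,boxes[c]); s+=np.abs(r-obs[c]).clip(0,.6).sum()
    return s
for cs in(("top","side"),("top",),("side",)):
    best=None
    for a0 in np.radians([70,80,90,100,110]):
        r=minimize(cost,[.525,-.158,a0],args=(cs,),method="Nelder-Mead",options=dict(initial_simplex=[[.52,-.158,a0],[.53,-.158,a0],[.525,-.15,a0],[.525,-.158,a0+.2]],xatol=1e-5,fatol=1e-3))
        if best is None or r.fun<best.fun:best=r
    print(cs,best.x[:2],np.degrees(best.x[2]),best.fun)
# pointer line
for c in("top","side"):
    z=.03
    im=ims[c].mean(2)
for c,b in(("top",(302,186,322,205)),):
    x0,y0,x1,y1=b;print(ims[c][190:200,302:322].mean(2).round(0).astype(int))
E
```

```text
tool axes cols
 [[ 0.     0.912  0.411]
 [-0.     0.411 -0.912]
 [-1.    -0.     0.   ]]
top 130.45833333333334 45.325
side 159.64583333333331 54.49166666666667
('top', 'side') [ 0.5251859  -0.16026824] 82.03826286014764 104.1116138458638Traceback (most recent call last):
  File "<stdin>", line 36, in <module>
    res = _minimize_neldermead(fun, x0, args, callback, bounds=bounds,
                               **options)
    fxr = func(xr)
    fx = function(np.copy(x), *(wrapper_args + args))
  File "<stdin>", line 31, in cost
  File "<stdin>", line 19, in render
  File "h.py", line 17, in proj
    K,d,R,t=cam(c);return cv2.projectPoints(np.array(X,float).reshape(-1,3),cv2.Rodrigues(R)[0],t,K,d)[0].reshape(-1,2)
            ~~~^^^
  File "h.py", line 4, in cam
    p=ctrl.camera_params(c);f=192/np.tan(np.radians(p["fovy"])/2)
ValueError: time passes only in moves, steps and waits
```

```bash
python3 - <<'E'
s=open('h.py').read()
s=s.replace('''    p=ctrl.camera_params(c);f=''','''    if c not in _C:
        if not os.path.exists(c+".pkl"): pickle.dump(ctrl.camera_params(c),open(c+".pkl","wb"))
        _C[c]=pickle.load(open(c+".pkl","rb"))
    p=_C[c];f=''').replace("import cv2","import os,pickle,cv2",1).replace("def cam","_C={}\ndef cam",1)
open('h.py','w').write(s)
E
cat > fitk.py <<'E'
from h import *
from scipy.optimize import minimize
S=8
def render(c,pose,box,parts):
    x,y,a=pose[:3];x0,y0,x1,y1=box
    m=np.zeros(((y1-y0)*S,(x1-x0)*S),np.uint8)
    Rz=np.array([[np.cos(a),-np.sin(a),0],[np.sin(a),np.cos(a),0],[0,0,1]])
    for P in parts:
        q=(P/1000)@Rz.T+[x,y,0]
        px=(proj(c,q)+.5-[x0,y0])*S-.5
        cv2.fillConvexPoly(m,cv2.convexHull((px*16).round().astype(np.int32)),255,shift=4)
    return cv2.resize(m,(x1-x0,y1-y0),interpolation=cv2.INTER_AREA)/255.
th=np.linspace(0,2*np.pi,60)
def knobparts():
    return [np.array([[22*np.cos(t),22*np.sin(t),z] for t in th for z in(0,8)]),
      np.array([[sx*21,sy*8,z] for sx in(-1,1) for sy in(-1,1) for z in(8,30)])]
E
python3 - <<'E'
from fitk import *
ims={c:np.load(f"pics/{c}_avg.npy") for c in("side","top")}
boxes={"top":(303,184,325,207),"side":(306,186,332,206)}
obs={}
for c in boxes:
    x0,y0,x1,y1=boxes[c];I=ims[c][y0:y1,x0:x1];g=I.mean(2)
    bg=np.percentile(g,80);fg=np.percentile(g,10);sat=I.max(2)-I.min(2)
    obs[c]=np.clip((bg-g)/(bg-fg),0,1);print(c,bg,fg)
K=knobparts()
def cost(p,cs): return sum(np.abs(render(c,p,boxes[c],K)-obs[c]).clip(0,.6).sum() for c in cs)
for cs in(("top","side"),("top",),("side",)):
    best=None
    for a0 in np.radians([75,90,105]):
        r=minimize(cost,[.525,-.158,a0],args=(cs,),method="Nelder-Mead",options=dict(initial_simplex=[[.52,-.158,a0],[.53,-.158,a0],[.525,-.15,a0],[.525,-.158,a0+.2]],xatol=1e-5,fatol=1e-3,maxiter=150))
        if best is None or r.fun<best.fun:best=r
    print(cs,best.x[:2],np.degrees(best.x[2]),best.fun)
    if len(cs)==2:
        rows=[]
        for c in cs:
            x0,y0,x1,y1=boxes[c]
            v=np.hstack([obs[c],render(c,best.x,boxes[c],K),ims[c][y0:y1,x0:x1].mean(2)/200])
            v=cv2.resize(np.clip(v*255,0,255).astype(np.uint8),(780,260),interpolation=cv2.INTER_NEAREST);rows.append(v)
        cv2.imwrite("pics/fit.png",np.vstack(rows))
E
```

```text
top 134.0 47.47916666666667
side 162.13333333333333 55.541666666666664
('top', 'side') [ 0.52463705 -0.16013107] 82.12211301884254 79.34694713727225
('top',) [ 0.52502847 -0.15989801] 83.10381091595315 33.33990642247748
('side',) [ 0.52683086 -0.16129818] 71.71104239414451 41.5729920394395
```

View pics/fit.png

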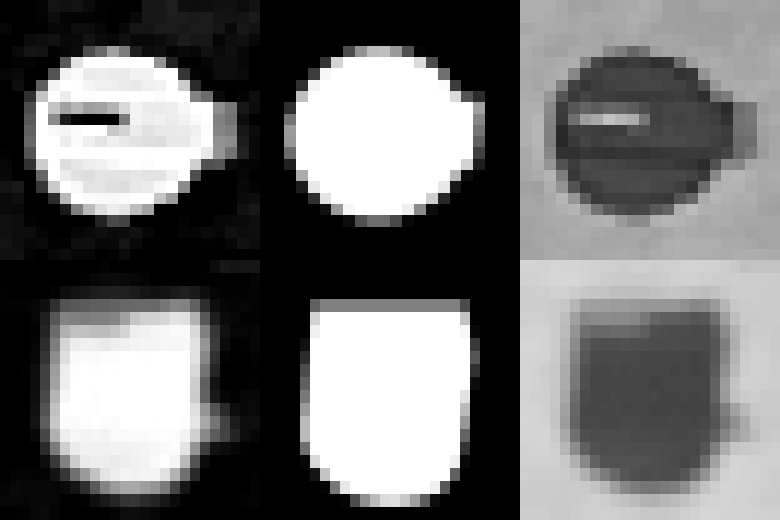

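```bash
python3 - <<'E'
from fitk import *
ims={c:np.load(f"pics/{c}_avg.npy") for c in("side","top")}
def fit(parts,g,z0,boxes,hi):
    obs={}
    for c in boxes:
        x0,y0,x1,y1=boxes[c];I=ims[c][y0:y1,x0:x1].max(2)
        bg=np.percentile(I,15);fg=np.percentile(I,hi);obs[c]=np.clip((I-bg)/(fg-bg),0,1)
    for cs in(("top","side"),("top",),("side",)):
        f=lambda p:sum(np.abs(render(c,[p[0],p[1],0],boxes[c],parts)-obs[c]).clip(0,.6).sum() for c in cs)
        r=minimize(f,g,method="Nelder-Mead",options=dict(initial_simplex=[[g[0]-.003,g[1]-.003],[g[0]+.004,g[1]],[g[0],g[1]+.004]],xatol=1e-5,fatol=1e-3))
        print(cs,r.x.round(4),round(r.fun,2))
        if len(cs)==2: out=(obs,r.x)
    return out
disc=lambda r,z0,z1:np.array([[r*np.cos(t),r*np.sin(t),z] for t in th for z in(z0,z1)])
print("dial");o1,d=fit([disc(27,64,67)],(.433,.1065),.067,{"top":(205,213,238,243),"side":(208,196,240,225)},70)
print("plunger");o2,p=fit([disc(18,64,68),disc(11,68,81)],(.437,.227),.068,{"top":(168,217,186,237),"side":(163,202,187,224)},75)
v=p-d;print("cooker yaw deg",np.degrees(np.arctan2(-v[0],v[1])),np.hypot(*v))
y=np.arctan2(-v[0],v[1])
# deck edges: overlay of cooker hull for check
C=(p+d)/2+np.array([np.cos(y),np.sin(y)])*.105;print(C)
for c in("top","side"):
    im=ims[c][:,:,::-1].astype(np.uint8).copy();im=cv2.resize(im,None,fx=3,fy=3)
    Rm=np.array([[np.cos(y),-np.sin(y)],[np.sin(y),np.cos(y)]])
    P=np.array([[sx*.135,sy*.145] for sx,sy in((-1,-1),(1,-1),(1,1),(-1,1))])@Rm.T+C
    q=(proj(c,np.c_[P,[.062]*4])+.5)*3-.5
    cv2.polylines(im,[q.round().astype(int)],True,(0,255,0),1)
    tip=np.r_[d,.089];q=(proj(c,[tip])+.5)*3-.5;cv2.circle(im,q[0].round().astype(int),3,(255,0,255),1)
    for cc,r,z in((d,27,.067),(p,18,.068),(p,11,.081)):
        q=(proj(c,np.c_[cc[0]+r*np.cos(th)/1000,cc[1]+r*np.sin(th)/1000,0*th+z])+.5)*3-.5
        cv2.polylines(im,[q.round().astype(int)],True,(255,255,0),1)
    cv2.imwrite(f"pics/ck_{c}.png",im[390:900,330:900])
# bar line
I=ims["top"].mean(2)
for cth in range(305,316):
    col=I[190:198,cth];w=(col-60).clip(0);print(cth,round((w*np.arange(190,198)).sum()/max(w.sum(),1e-6),2),round(w.sum()),end="; ")
E
```

```text
dial
('top', 'side') [0.4343 0.1088] 275.82
('top',) [0.4334 0.1091] 139.18
('side',) [0.4361 0.1084] 123.67
plunger
('top', 'side') [0.44   0.2294] 102.92
('top',) [0.4391 0.2305] 28.2
('side',) [0.4411 0.2293] 68.4
cooker yaw deg -2.702312188204081 0.12074538680956885
[0.54207518 0.1641564 ]
305 192.99 422; 306 190.45 126; 307 191.62 81; 308 193.77 83; 309 193.85 84; 310 193.82 112; 311 193.82 102; 312 193.93 93; 313 194.05 35; 314 0.0 0; 315 0.0 0;
```

View pics/ck_top.png

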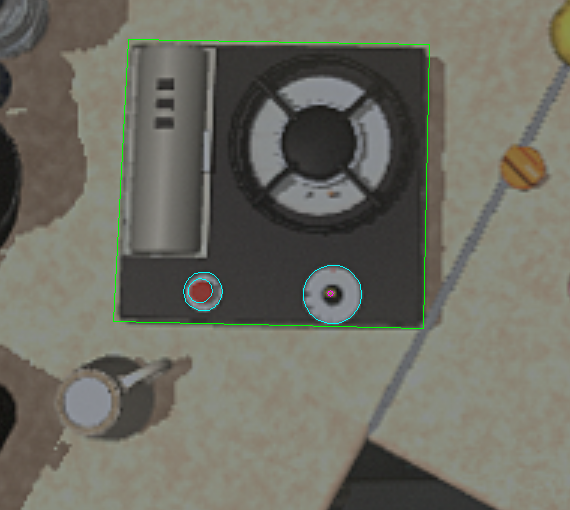

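View pics/ck_side.png

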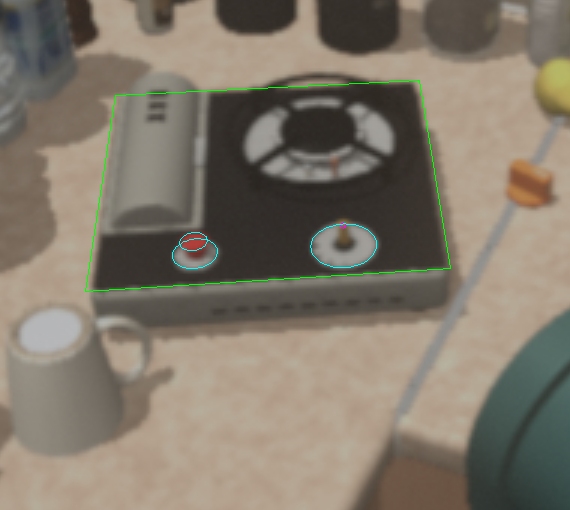

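```bash
python3 -m inch '[[-20,270,-280,-1.112],[-20,270,-280,-1.112],[-20,270,-280,-1.112],[-20,270,-280,-1.112],[-20,270,-280,-1.112],[-20,270,-280,-1.112],[-20,270,-280,-1.112],[-20,270,-280,-1.112]]' 0 30
cat > st.py <<'E'
from h import *
from scipy.spatial.transform import Rotation as Ro
import sys
o=ctrl.get_obs();R=Ro.from_quat(o["tool_rot"]).as_matrix()
print("t",round(o["time"],2),"tcp",o["tcp_pos"].round(4),"z-az",np.degrees(np.arctan2(R[1,2],R[0,2])).round(2),"F",np.round(o["ft_force"],1),"gap",round(float(o["finger_gap"])*85.4,1),"q",np.round(o["q"],2), "xdown",R[:,0].round(3))
if len(sys.argv)>3:
    T=np.array(list(map(float,sys.argv[1:4])));print("tool shift mm to target",(R.T@(T-o["tcp_pos"])*1000).round(1))
E
python3 st.py .440 .229 .15
```

```text
time: 2.4
tcp_pos: [0.43, -0.2916, 0.2519]
tool_rot: [0.01, 0.707, -0.01, 0.707]
ft_force: [0.8, -0.6, -0.6]
finger_gap: 0.0
t 2.4 tcp [ 0.43   -0.2916  0.2519] z-az -1.65 F [ 0.8 -0.6 -0.6] gap 0.0 q [ 0.76  0.32 -0.31  2.04  0.13  0.8   0.34] xdown [ 0.001  0.    -1.   ]
tool shift mm to target [102.  520.6  -5.1]
```

```bash
python3 -m inch '[[0,45,20,0],[10,90,40,0],[20,140,50,0],[30,190,50,0],[40,240,50,0],[50,285,50,0],[60,330,50,0],[70,370,50,0]]'
python3 -m inch '[[0,45,-15,0],[0,90,-30,0],[20,120,-45,0],[30,150,-55,0],[30,150,-55,0],[30,150,-55,0]]'
python3 st.py .440 .229 .09
```

```text
time: 3.2
tcp_pos: [0.4922, 0.076, 0.1813]
tool_rot: [0.012, 0.707, -0.012, 0.707]
ft_force: [1.0, 0.5, 0.5]
finger_gap: -0.0
time: 3.8
tcp_pos: [0.4421, 0.226, 0.1513]
tool_rot: [0.012, 0.707, -0.012, 0.707]
ft_force: [0.5, -0.1, 0.7]
finger_gap: -0.001
t 3.8 tcp [0.4421 0.226  0.1513] z-az -1.88 F [ 0.5 -0.1  0.7] gap -0.1 q [-0.3   0.45 -0.35  2.17  0.28  0.56 -0.88] xdown [-0. -0. -1.]
tool shift mm to target [61.3  2.9 -2.2]
```

```bash
python3 -m inch '[[30,3,-2,0],[58,3,-2,0],[58,3,-2,0],[58,3,-2,0]]'
cat > pic.py <<'E'
from h import *
import sys
n=sys.argv[1];X=np.array(list(map(float,sys.argv[2:5])));w=int(sys.argv[5]) if len(sys.argv)>5 else 32
out=[]
for c in("side","top"):
    im=np.mean([ctrl.camera(c).astype(float) for _ in range(3)],0);np.save(f"pics/{n}_{c}.npy",im)
    u=proj(c,[X])[0];x0,y0=(u-w).round().astype(int);x0=max(x0,0);y0=max(y0,0)
    print(c,"crop origin",x0,y0,"scale",400/(2*w),"X px",u.round(1))
    a=cv2.resize(im[y0:y0+2*w,x0:x0+2*w,::-1].astype(np.uint8),(400,400),interpolation=cv2.INTER_CUBIC)
    p=((u+.5-[x0,y0])*200/w-.5).round().astype(int);cv2.drawMarker(a,p,(0,255,0),0,8,1);out.append(a)
cv2.imwrite(f"pics/{n}.png",np.hstack(out))
E
python3 pic.py pl .44 .229 .09; python3 st.py .44 .229 .081
```

```text
time: 4.2
tcp_pos: [0.441, 0.2271, 0.0936]
tool_rot: [0.013, 0.707, -0.013, 0.707]
ft_force: [0.3, 0.4, -0.1]
finger_gap: 0.001
side crop origin 142 175 scale 6.25 X px [173.8 207.2]
top crop origin 144 194 scale 6.25 X px [175.8 226.3]
t 4.5 tcp [0.4411 0.2284 0.0943] z-az -2.03 F [-1.3 -0.3 -1.2] gap 0.4 q [-0.36  0.54 -0.28  2.21  0.35  0.43 -0.96] xdown [ 0.002  0.001 -1.   ]
tool shift mm to target [13.3  0.5 -1.1]
```

View pics/pl.png

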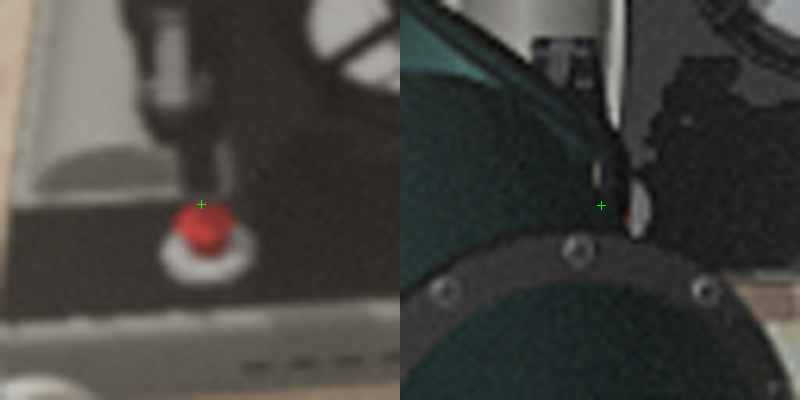

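```bash
python3 -m inch '[[8,0,0,0],[13,0,0,0],[18,0,0,0],[22,0,0,0],[23,0,0,0],[23,0,0,0],[23,0,0,0]]'
python3 st.py .44 .229 .072
```

```text
time: 5.2
tcp_pos: [0.4406, 0.2284, 0.0719]
tool_rot: [0.012, 0.707, -0.013, 0.707]
ft_force: [-3.6, -1.6, 22.0]
finger_gap: 0.003
t 5.2 tcp [0.4406 0.2284 0.0719] z-az -1.99 F [-3.6 -1.6 22. ] gap 0.2 q [-0.38  0.58 -0.25  2.22  0.38  0.38 -0.98] xdown [ 0.001 -0.001 -1.   ]
tool shift mm to target [-0.1  0.6 -0.7]
```

```bash
python3 pic.py pl2 .44 .229 .072; python3 -m inch '[[0,0,0,0],[-30,0,20,0],[-70,0,50,0],[-100,-30,60,0],[-100,-80,70,0],[-100,-130,70,0],[-100,-180,70,0],[-100,-230,70,0]]' 50
python3 st.py .525 -.160 .12
```

```text
side crop origin 143 181 scale 6.25 X px [174.5 212.8]
top crop origin 145 195 scale 6.25 X px [177.  226.6]
time: 6.3
tcp_pos: [0.5018, -0.0049, 0.1698]
tool_rot: [0.012, 0.707, -0.012, 0.707]
ft_force: [1.8, -0.4, 0.1]
finger_gap: 0.588
t 6.3 tcp [ 0.5018 -0.0049  0.1698] z-az -1.98 F [ 1.8 -0.4  0.1] gap 50.2 q [ 0.21  0.43 -0.38  2.15  0.27  0.61 -0.39] xdown [-0.001 -0.    -1.   ]
tool shift mm to target [  49.8 -154.2   28.6]
```

View pics/pl2.png

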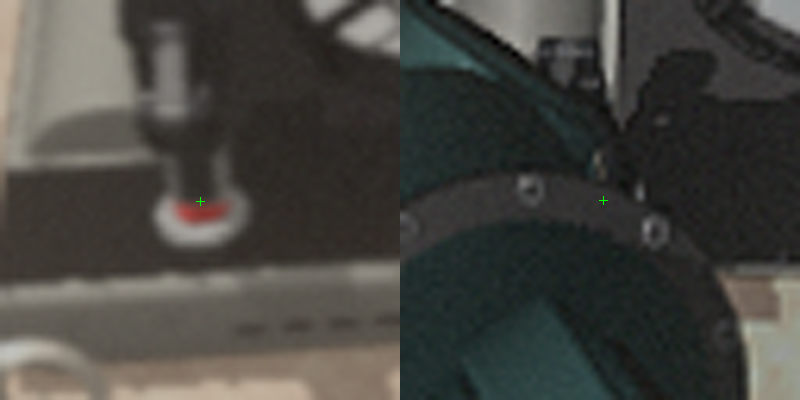

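```bash
python3 -m inch '[[0,-50,10,0],[20,-100,20,0],[50,-150,28,0],[90,-154,28,0],[90,-154,28,0],[90,-154,28,0]]' 50
python3 pic.py gr .525 -.160 .03; python3 st.py .525 -.160 .010
```

```text
time: 6.9
tcp_pos: [0.5238, -0.157, 0.0791]
tool_rot: [0.013, 0.708, -0.012, 0.706]
ft_force: [-0.0, 0.7, 0.3]
finger_gap: 0.588
side crop origin 287 159 scale 6.25 X px [318.7 190.8]
top crop origin 282 162 scale 6.25 X px [313.7 194.2]
t 7.2 tcp [ 0.5261 -0.1567  0.0822] z-az -1.88 F [-0.2 -0.2  0.1] gap 50.2 q [ 0.42  0.61 -0.29  2.1   0.37  0.48 -0.18] xdown [ 0.003 -0.    -1.   ]
tool shift mm to target [72.2 -3.3 -1.3]
```

View pics/gr.png

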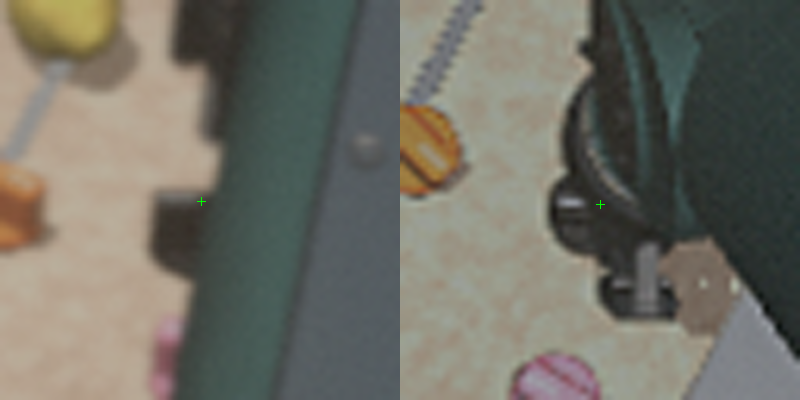

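```bash
python3 -m inch '[[30,-3,0,0],[55,-3,-1,0],[68,-3,-1,0],[71,-3,-1,0],[71,-3,-1,0],[71,-3,-1,0]]' 50
python3 st.py .525 -.160 .010
```

```text
time: 7.8
tcp_pos: [0.5247, -0.1608, 0.0103]
tool_rot: [0.012, 0.706, -0.012, 0.708]
ft_force: [-0.6, 0.2, -0.9]
finger_gap: 0.583
t 7.8 tcp [ 0.5247 -0.1608  0.0103] z-az -1.99 F [-0.6  0.2 -0.9] gap 49.8 q [ 0.37  0.73 -0.21  2.12  0.43  0.33 -0.24] xdown [ 0.002 -0.    -1.   ]
tool shift mm to target [0.3 0.8 0.2]
```

```bash
python3 -m inch '[[0,0,0,0],[0,0,0,0],[0,0,0,0],[0,0,0,0],[0,0,0,0],[0,0,0,0],[0,0,0,0],[0,0,0,0]]' 5 70
python3 st.py .525 -.160 .010
```

```text
time: 8.6
tcp_pos: [0.5243, -0.1611, 0.0102]
tool_rot: [0.012, 0.707, -0.013, 0.707]
ft_force: [-1.2, 0.5, 5.0]
finger_gap: 0.169
t 8.6 tcp [ 0.5243 -0.1611  0.0102] z-az -2.01 F [-1.2  0.5  5. ] gap 14.5 q [ 0.37  0.73 -0.21  2.12  0.43  0.33 -0.24] xdown [ 0.001 -0.001 -1.   ]
tool shift mm to target [0.2 1.1 0.7]
```

```bash
python3 -m inch '[[-10,0,0,0],[-50,0,0,0],[-100,0,0,0],[-150,0,0,0],[-150,50,-10,0],[-150,100,-20,0],[-150,140,-20,0],[-150,140,-20,0]]'
python3 st.py .434 .108 .16;  python3 pic.py held .505 -.02 .165 36
```

```text
time: 9.4
tcp_pos: [0.5088, -0.0127, 0.1607]
tool_rot: [0.01, 0.706, -0.007, 0.708]
ft_force: [0.5, 0.7, -1.0]
finger_gap: 0.169
t 9.4 tcp [ 0.5088 -0.0127  0.1607] z-az -1.36 F [ 0.5  0.7 -1. ] gap 14.5 q [ 0.24  0.45 -0.39  2.14  0.29  0.6  -0.39] xdown [ 0.003  0.004 -1.   ]
tool shift mm to target [  1.  118.8 -77.7]
side crop origin 236 122 scale 5.555555555555555 X px [271.8 158.4]
top crop origin 231 161 scale 5.555555555555555 X px [266.7 197.1]
```

View pics/held.png

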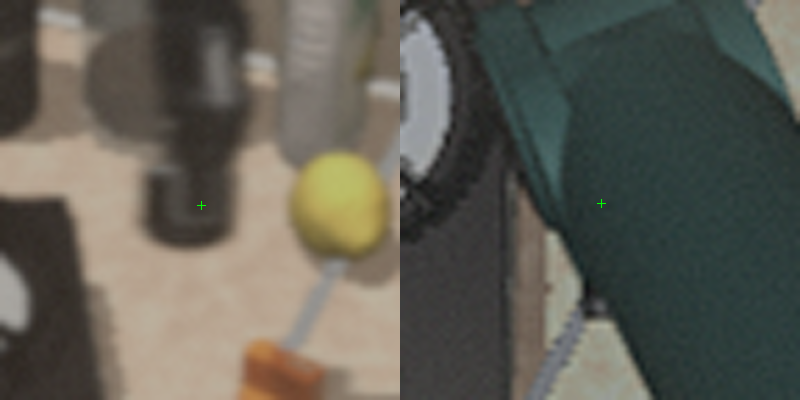

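```bash
python3 -m inch '[[0,40,-20,0.15],[0,80,-40,0.3],[0,119,-60,0.45],[0,119,-78,0.6],[0,119,-78,0.75],[0,119,-78,0.9],[0,119,-78,1.05],[0,119,-78,1.2]]'
python3 -m inch '[[0,0,0,0.15],[0,0,0,0.30],[0,0,0,0.38],[0,0,0,0.38],[0,0,0,0.38],[0,0,0,0.38]]'
python3 st.py .434 .108 .14
```

```text
time: 10.5
tcp_pos: [0.4353, 0.1002, 0.1593]
tool_rot: [0.412, 0.575, -0.412, 0.575]
ft_force: [0.3, 0.2, -0.3]
finger_gap: 0.167
time: 11.1
tcp_pos: [0.4351, 0.101, 0.1593]
tool_rot: [-0.511, -0.489, 0.511, -0.489]
ft_force: [-1.0, 0.3, -1.0]
finger_gap: 0.167
t 11.1 tcp [0.4351 0.101  0.1593] z-az -92.52 F [-1.   0.3 -1. ] gap 14.3 q [-0.37  0.37  0.05  2.28 -0.04  0.49 -1.9 ] xdown [-0. -0. -1.]
tool shift mm to target [19.3 -1.4 -7. ]
```

```bash
python3 -m inch '[[10,-1.4,-4,0],[30,-1.4,-7,0],[39,-1.4,-7,0],[39,-1.4,-7,0],[39,-1.4,-7,0]]'
python3 st.py .434 .108 .099;  python3 pic.py over .434 .108 .11 32;  python3 st.py .434 .108 .099
```

```text
time: 11.6
tcp_pos: [0.4337, 0.1083, 0.1201]
tool_rot: [-0.511, -0.489, 0.511, -0.489]
ft_force: [0.4, 0.2, -0.9]
finger_gap: 0.167
t 11.6 tcp [0.4337 0.1083 0.1201] z-az -92.53 F [ 0.4  0.2 -0.9] gap 14.3 q [-0.38  0.44  0.04  2.31 -0.04  0.39 -1.91] xdown [-0.001 -0.    -1.   ]
tool shift mm to target [21.1  0.4  0.3]
side crop origin 192 166 scale 6.25 X px [223.9 198. ]
top crop origin 187 195 scale 6.25 X px [219.3 227.1]
t 11.9 tcp [0.4342 0.1085 0.1208] z-az -92.54 F [-0.7  0.1 -0.5] gap 14.5 q [-0.38  0.44  0.04  2.31 -0.04  0.39 -1.91] xdown [ 0.001  0.    -1.   ]
tool shift mm to target [21.8 -0.2  0.5]
```

View pics/over.png

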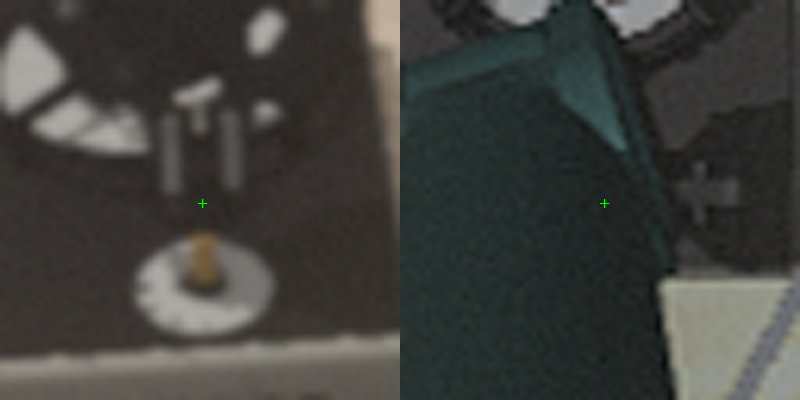

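```bash
cat > ov.py <<'E'
from h import *
import sys
n=sys.argv[1];kx,ky,kz,yaw=map(float,sys.argv[2:6]);sx,sy=map(float,sys.argv[6:8])
im=np.load(f"pics/{n}_side.npy");g=255*(np.clip(im/110,0,1))**.6
x0,y0,w=192,160,60;F=10
a=cv2.resize(g[y0:y0+w,x0:x0+w,::-1].astype(np.uint8),None,fx=F,fy=F,interpolation=cv2.INTER_CUBIC)
b=a.copy()
th=np.linspace(0,2*np.pi,60);c,s=np.cos(yaw),np.sin(yaw)
def L(P,col):
    q=((proj("side",P)+.5-[x0,y0])*F-.5).round().astype(int);cv2.polylines(b,[q],True,col,1)
for z in(0,.008): L(np.c_[kx+.022*np.cos(th),ky+.022*np.sin(th),0*th+kz+z],(0,255,0))
for z in(.008,.030): L([[kx+c*u-s*v,ky+s*u+c*v,kz+z] for u,v in((-.021,-.008),(.021,-.008),(.021,.008),(-.021,.008))],(0,255,255))
L(np.c_[sx+.005*np.cos(th),sy+.005*np.sin(th),0*th+.089],(255,0,255))
L(np.c_[sx+.027*np.cos(th),sy+.027*np.sin(th),0*th+.067],(255,255,0))
cv2.imwrite(f"pics/{n}_raw.png",a);cv2.imwrite(f"pics/{n}_ov.png",b)
E
python3 ov.py over .435 .1085 .110 -.044 .434 .108
```

```text
(no output)
```

View pics/over_raw.png

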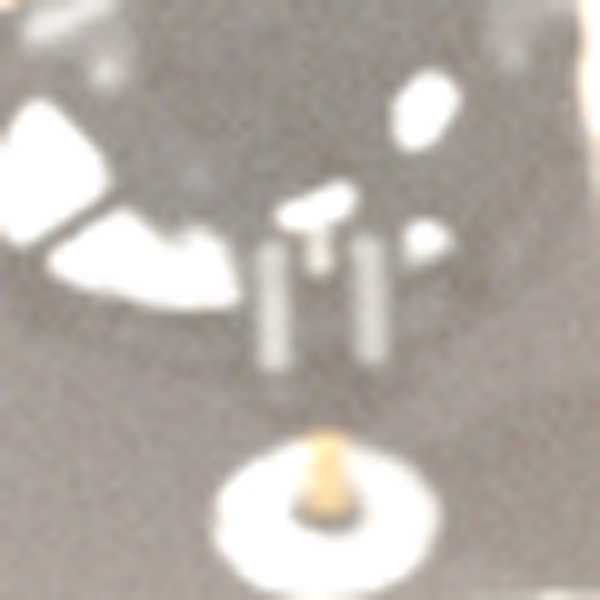

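View pics/over_ov.png

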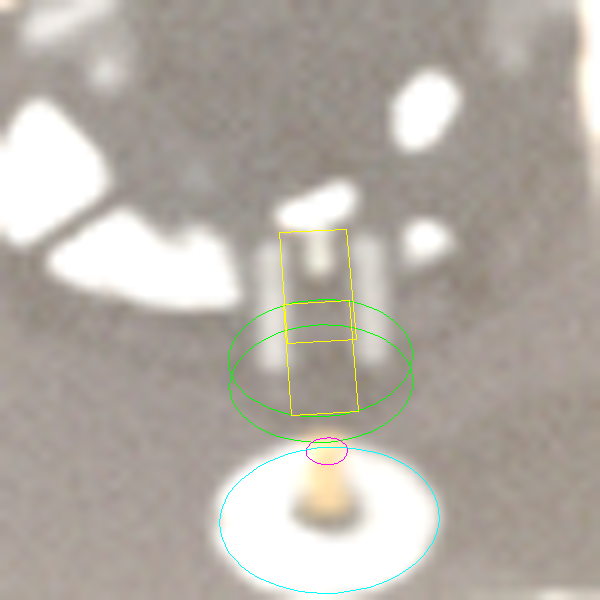

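```bash
python3 -m inch '[[10,0,-0.7,0],[16,0,-0.7,0],[18,0,-0.7,0],[20,0,-0.7,0],[21,0,-0.7,0],[22,0,-0.7,0],[22,0,-0.7,0]]'
python3 st.py .434 .109 .096
```

```text
time: 12.6
tcp_pos: [0.4338, 0.1091, 0.0985]
tool_rot: [-0.511, -0.489, 0.511, -0.489]
ft_force: [-1.5, 1.1, 4.9]
finger_gap: 0.169
t 12.6 tcp [0.4338 0.1091 0.0985] z-az -92.54 F [-1.5  1.1  4.9] gap 14.5 q [-0.37  0.49  0.03  2.32 -0.05  0.34 -1.91] xdown [-0. -0. -1.]
tool shift mm to target [2.5 0.2 0.1]
```

```bash
python3 -m inch '[[1,0,0,0],[2,0,0,0],[2,0,0,0]]'
python3 st.py .434 .109 .096
```

```text
time: 12.9
tcp_pos: [0.4338, 0.1091, 0.0965]
tool_rot: [-0.511, -0.489, 0.511, -0.489]
ft_force: [-1.9, -0.4, 6.9]
finger_gap: 0.169
t 12.9 tcp [0.4338 0.1091 0.0965] z-az -92.53 F [-1.9 -0.4  6.9] gap 14.4 q [-0.37  0.49  0.03  2.32 -0.05  0.33 -1.91] xdown [-0.  0. -1.]
tool shift mm to target [0.5 0.2 0.1]
```

```bash
for i in 1; do python3 -m inch '[[0,0.5,0,0],[0,1,0,0],[0,1,0,0]]'; python3 -m inch '[[0,0.5,0,0],[0,1,0,0],[0,1,0,0]]';  done
```

```text
time: 13.2
tcp_pos: [0.4342, 0.1091, 0.0965]
tool_rot: [-0.511, -0.489, 0.511, -0.489]
ft_force: [-2.0, 0.0, 5.8]
finger_gap: 0.169
time: 13.5
tcp_pos: [0.4352, 0.109, 0.0965]
tool_rot: [-0.511, -0.489, 0.511, -0.489]
ft_force: [-2.3, 0.2, 6.5]
finger_gap: 0.168
```

```bash
python3 pic.py on .434 .108 .11 32; python3 ov.py on .435 .109 .088 -.044 .434 .108
```

```text
side crop origin 192 166 scale 6.25 X px [223.9 198. ]
top crop origin 187 195 scale 6.25 X px [219.3 227.1]
```

View pics/on_ov.png

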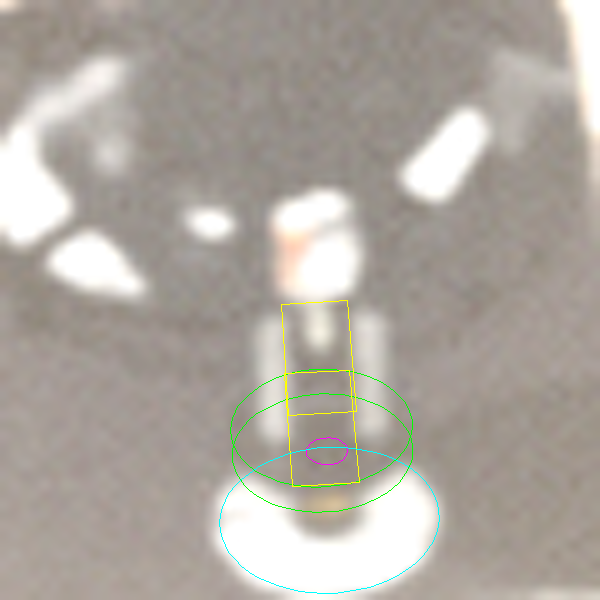

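```bash
python3 - <<'E'
from h import *
im=np.load("pics/on_side.npy");x0,y0=208,186
th=np.linspace(0,2*np.pi,90);F=18
g=np.clip(im[y0:y0+36,x0:x0+36,::-1]/150,0,1)**.6*255
a=cv2.resize(g.astype(np.uint8),None,fx=F,fy=F,interpolation=cv2.INTER_LINEAR)[:594]
b=a.copy()
for kx in(.433,.435,.437):
    P=np.c_[kx+.022*np.cos(th),.1085+.022*np.sin(th),0*th+.0868]
    q=((proj("side",P)+.5-[x0,y0])*F-.5).round().astype(int);cv2.polylines(b,[q],True,(0,255,0),1)
cv2.imwrite("pics/z.png",b)
E
```

```text
(no output)
```

View pics/z.png

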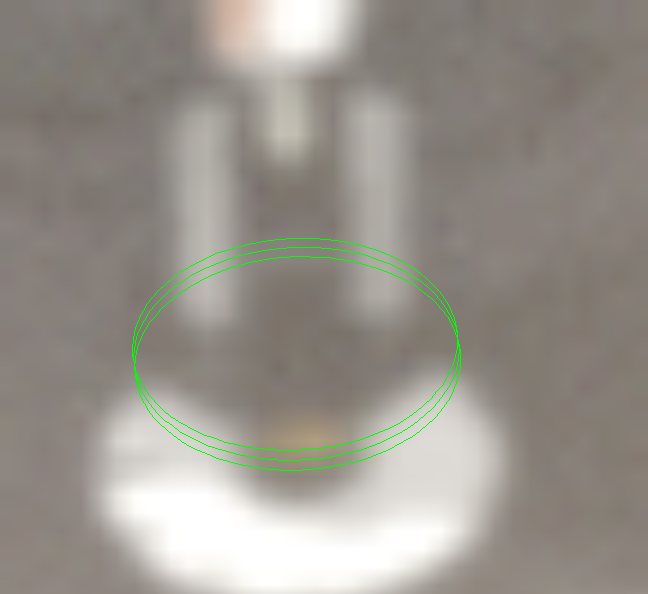

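```bash
python3 - <<'E'
from h import *
t=np.load("pics/top_avg.npy").mean(2);s=np.load("pics/side_avg.npy").mean(2);o=np.load("pics/on_side.npy").mean(2);v=np.load("pics/over_side.npy").mean(2)
print("top rows193,194",t[192:196,303:318].round().astype(int))
print("side0",s[186:194,308:326].round().astype(int))
print("on",o[188:198,220:229].round().astype(int))
print("over",v[181:191,220:229].round().astype(int))
for c in(306.8,313.0): print("top ptr",atz("top",(c,193.85),.03))
P=lambda x,y,z:proj("side",[[x,y,z]])[0].round(2)
for k in(.435,.440):
  print(k,"on: far end",P(k+.021,.1082,.118-.0007),"centre",P(k,.1082,.1173),"near",P(k-.021,.1082,.1173))
E
```

```text
top rows193,194 [[135 134 118  68  46  54  48  48  46  46  45  46  47  49  45]
 [138 138 107  46  68  79  72  80  78  73  61  51  54  54  54]
 [138 142 104  45  87 124 132 152 143 135  92  51  54  52  54]
 [139 144 101  33  50  51  49  47  48  66  62  54  58  55  55]]
side0 [[165 168 167 167 165 164 162 162 161 162 163 161 162 163 165 165 164 164]
 [166 167 168 168 165 163 161 159 158 158 158 159 160 163 164 164 162 162]
 [162 164 164 161 156 155 153 150 149 149 148 151 154 155 154 151 149 152]
 [161 160 156 143 127 125 124 122 122 121 119 118 118 119 113 106 108 121]
 [162 160 149 126 107 108 110 109 108 106  94  80  75  75  72  67  69  88]
 [165 161 147 117  88  82  81  83  83  80  73  63  61  60  59  58  58  72]
 [165 160 143 110  73  63  62  62  64  62  62  60  59  60  59  59  59  67]
 [165 159 140 103  69  58  57  57  57  57  56  55  56  55  55  53  56  68]]
on [[ 88 103 112 137 146 138 108  70  45]
 [ 70  89  98 103 100  88  71  54  46]
 [ 52  61  75  85  74  53  44  49  52]
 [ 55  51  66  87  82  55  48  61  68]
 [ 68  52  66  90  87  61  48  69  85]
 [ 67  47  63  92  90  61  49  68  83]
 [ 64  49  51  72  70  50  48  67  83]
 [ 70  45  44  49  51  44  45  66  82]
 [ 72  51  39  43  42  42  47  62  76]
 [ 74  50  43  41  42  41  46  59  76]]
over [[118 141 143 141 131 110  86  60  45]
 [ 94 109 113 111  96  70  55  51  48]
 [ 59  63  76  91  84  59  47  57  62]
 [ 62  50  65  89  83  55  52  70  80]
 [ 69  50  66  90  88  60  51  71  83]
 [ 67  50  61  88  86  59  47  64  80]
 [ 65  48  50  61  60  47  47  61  79]
 [ 68  49  41  41  44  39  48  63  78]
 [ 71  50  44  41  41  43  46  60  78]
 [ 74  51  43  43  45  40  48  61  76]]
top ptr [ 0.52652949 -0.14008811  0.03      ]
top ptr [ 0.5260218  -0.15812416  0.03      ]
0.435 on: far end [222.88 189.97] centre [223.69 195.43] near [224.53 201.05]
0.44 on: far end [222.7 188.7] centre [223.5  194.11] near [224.33 199.7 ]
```

```bash
python3 -m inch '[[0,-1,0,0],[0,-2,0,0],[0,-2.5,0,0],[0,-2.5,0,0]]';python3 -m inch '[[0,-0.5,0,0],[0,-1,0,0],[0,-1,0,0]]'; python3 -m inch '[[0,-0.5,0,0],[0,-1,0,0],[0,-1,0,0]]'
```

```text
time: 14.2
tcp_pos: [0.435, 0.1091, 0.0969]
tool_rot: [0.512, 0.488, -0.51, 0.489]
ft_force: [0.9, -1.1, 6.2]
finger_gap: 0.167
time: 14.5
tcp_pos: [0.4348, 0.1092, 0.0971]
tool_rot: [0.513, 0.488, -0.51, 0.49]
ft_force: [1.3, -1.2, 6.0]
finger_gap: 0.172
time: 14.8
tcp_pos: [0.4342, 0.1096, 0.0971]
tool_rot: [0.513, 0.488, -0.509, 0.49]
ft_force: [1.8, -1.3, 6.0]
finger_gap: 0.172
```

```bash
python3 st.py .431 .109 .0965; python3 -c "
from workcell import ctrl
o=ctrl.get_obs();print(o['q'].round(3),o['torque'].round(2),o['effort'].round(1))"
```

```text
t 14.8 tcp [0.4342 0.1096 0.0971] z-az -92.57 F [ 1.8 -1.3  6. ] gap 14.7 q [-0.38  0.49  0.03  2.32 -0.05  0.32 -1.91] xdown [ 0.006  0.001 -1.   ]
tool shift mm to target [ 0.6 -3.1  0.7]
[-0.375  0.489  0.034  2.323 -0.048  0.324 -1.915] [-0.24 -0.39  0.04] [ -0.6 -34.8   0.3  -6.2  -0.1   0.4  -0. ]
```

```bash
python3 -m inch '[[0,0,0,0],[0,0,0,0]]'; python3 -m inch '[[-3,0,0,0],[-3,0,0,0],[-3,0,0,0]]'; python3 st.py .431 .109 .0965
```

```text
time: 15.0
tcp_pos: [0.4342, 0.1096, 0.0971]
tool_rot: [0.513, 0.488, -0.509, 0.49]
ft_force: [1.2, -1.1, 5.9]
finger_gap: 0.174
time: 15.3
tcp_pos: [0.4307, 0.1092, 0.0991]
tool_rot: [-0.511, -0.489, 0.511, -0.489]
ft_force: [-0.3, -0.5, -1.2]
finger_gap: 0.165
t 15.3 tcp [0.4307 0.1092 0.0991] z-az -92.52 F [-0.3 -0.5 -1.2] gap 14.1 q [-0.38  0.48  0.03  2.32 -0.05  0.33 -1.92] xdown [-0.001 -0.    -1.   ]
tool shift mm to target [2.6 0.3 0.2]
```

```bash
python3 pic.py c3 .434 .108 .11 32 >/dev/null; python3 - <<'E'
from h import *
im=np.load("pics/c3_side.npy");x0,y0=205,183
th=np.linspace(0,2*np.pi,90);F=15
g=np.clip(im[y0:y0+40,x0:x0+40,::-1]/150,0,1)**.6*255
a=cv2.resize(g.astype(np.uint8),None,fx=F,fy=F,interpolation=cv2.INTER_CUBIC)
b=a.copy()
def L(P,col):
    q=((proj("side",P)+.5-[x0,y0])*F-.5).round().astype(int);cv2.polylines(b,[q],True,col,1)
kx,ky,kz=.4335,.1085,.089;c,s=np.cos(-.044),np.sin(-.044)
L(np.c_[kx+.022*np.cos(th),ky+.022*np.sin(th),0*th+kz],(0,255,0))
for z in(.008,.030): L([[kx+c*u-s*v,ky+s*u+c*v,kz+z] for u,v in((-.021,-.008),(.021,-.008),(.021,.008),(-.021,.008))],(0,255,255))
L(np.c_[.435+.027*np.cos(th),.1087+.027*np.sin(th),0*th+.067],(255,255,0))
L(np.c_[.435+.005*np.cos(th),.1087+.005*np.sin(th),0*th+.089],(255,0,255))
cv2.imwrite("pics/z3.png",b);cv2.imwrite("pics/z3r.png",a)
E
```

```text
(no output)
```

View pics/z3.png

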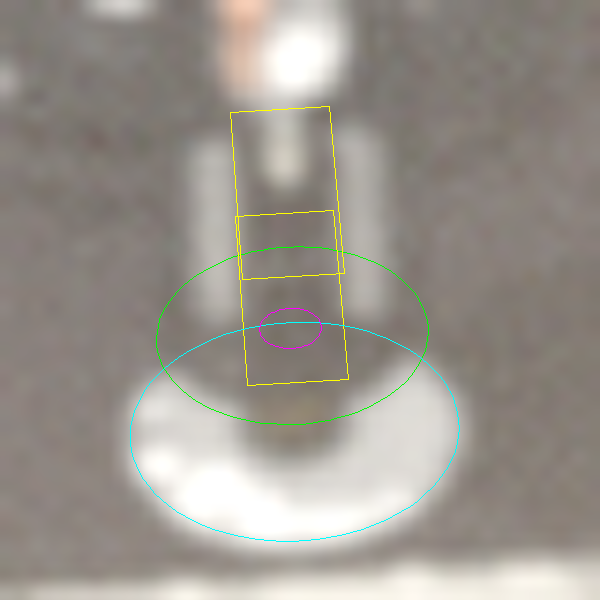

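View pics/z3r.png

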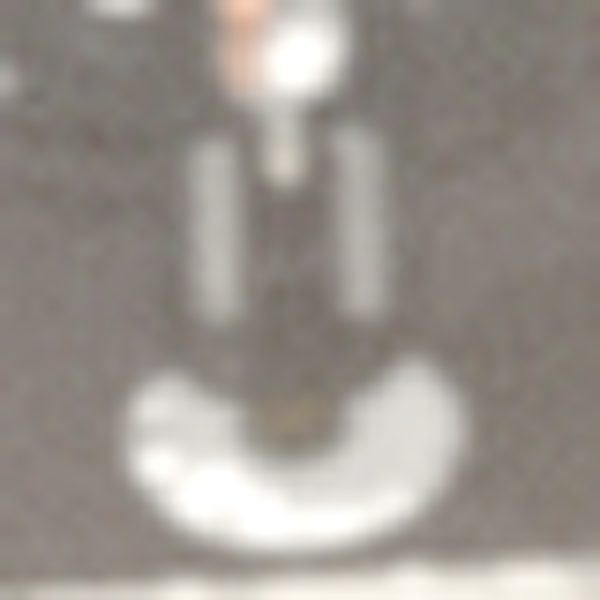

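```bash
python3 -m inch '[[0,1,0,0],[1,1,0,0],[2,1,0,0],[3,1,0,0],[3,1,0,0]]'; python3 st.py .432 .109 .0965
```

```text
time: 16.1
tcp_pos: [0.4318, 0.1091, 0.096]
tool_rot: [-0.51, -0.489, 0.511, -0.489]
ft_force: [-0.9, -0.3, -1.3]
finger_gap: 0.169
t 16.1 tcp [0.4318 0.1091 0.096 ] z-az -92.53 F [-0.9 -0.3 -1.3] gap 14.5 q [-0.37  0.49  0.03  2.32 -0.05  0.33 -1.91] xdown [-0.001 -0.    -1.   ]
tool shift mm to target [-0.5  0.2  0.1]
```

```bash
python3 -m inch '[[2,0,0,0],[4,0,0,0],[6,0,0,0],[8,0,0,0],[10,0,0,0],[10,0,0,0]]'; python3 st.py .432 .109 .085
```

```text
time: 16.7
tcp_pos: [0.4318, 0.1091, 0.0859]
tool_rot: [-0.51, -0.489, 0.511, -0.489]
ft_force: [-1.9, 0.3, -2.4]
finger_gap: 0.171
t 16.7 tcp [0.4318 0.1091 0.0859] z-az -92.52 F [-1.9  0.3 -2.4] gap 14.6 q [-0.37  0.51  0.03  2.33 -0.05  0.3  -1.91] xdown [-0.001 -0.    -1.   ]
tool shift mm to target [0.9 0.2 0.1]
```

Sliding on freely. Now I press against the spring.

```bash
python3 -m inch '[[1,0,0,0],[2,0,0,0],[3,0,0,0],[4,0,0,0],[4,0,0,0]]' - 100; python3 -m inch '[[1,0,0,0],[2,0,0,0],[3,0,0,0],[3,0,0,0]]';python3 st.py .432 .109 .079
```

```text
time: 17.2
tcp_pos: [0.4318, 0.1091, 0.0825]
tool_rot: [-0.511, -0.489, 0.511, -0.489]
ft_force: [-3.6, -0.8, 5.2]
finger_gap: 0.163
time: 17.6
tcp_pos: [0.4318, 0.1091, 0.0797]
tool_rot: [-0.511, -0.489, 0.511, -0.489]
ft_force: [-4.7, 0.6, 7.8]
finger_gap: 0.158
t 17.6 tcp [0.4318 0.1091 0.0797] z-az -92.53 F [-4.7  0.6  7.8] gap 13.5 q [-0.37  0.53  0.03  2.33 -0.05  0.29 -1.91] xdown [-0.001 -0.    -1.   ]
tool shift mm to target [0.7 0.2 0.1]
```

```bash
python3 -m inch '[[1,0,0,0],[1,0,0,0]]'; python3 -m inch '[[1,0,0,0],[1,0,0,0]]'; python3 -m inch '[[0.5,0,0,0],[0.5,0,0,0]]';python3 st.py .432 .109 .079
```

```text
time: 17.8
tcp_pos: [0.4318, 0.1091, 0.0796]
tool_rot: [-0.511, -0.489, 0.511, -0.489]
ft_force: [-6.3, -0.9, 20.7]
finger_gap: 0.158
time: 18.0
tcp_pos: [0.4318, 0.1091, 0.0795]
tool_rot: [-0.511, -0.489, 0.511, -0.489]
ft_force: [-8.0, -1.3, 33.0]
finger_gap: 0.161
time: 18.2
tcp_pos: [0.4319, 0.1091, 0.0795]
tool_rot: [0.511, 0.489, -0.511, 0.489]
ft_force: [-9.7, -1.2, 37.5]
finger_gap: 0.159
t 18.2 tcp [0.4319 0.1091 0.0795] z-az -92.55 F [-9.7 -1.2 37.5] gap 13.6 q [-0.37  0.53  0.03  2.33 -0.05  0.28 -1.91] xdown [-0.  0. -1.]
tool shift mm to target [0.5 0.2 0.1]
```

```bash
python3 -m inch '[[-1,0,0,0],[-1.3,0,0,0],[-1.3,0,0,0]]';python3 st.py .432 .109 .079; python3 pic.py fin .434 .108 .09 32; python3 ov.py fin .435 .1087 .069 -.044 .435 .1087; python3 -c "
import cv2,numpy as np
im=np.load('pics/fin_side.npy')[:,:,::-1].astype(np.uint8);cv2.imwrite('pics/fin_w.png',cv2.resize(im[150:290,110:350],None,fx=3.3,fy=3.3,interpolation=cv2.INTER_CUBIC))"
```

```text
time: 18.5
tcp_pos: [0.4318, 0.1091, 0.0797]
tool_rot: [-0.511, -0.489, 0.511, -0.489]
ft_force: [-5.8, -0.6, 22.5]
finger_gap: 0.163
t 18.5 tcp [0.4318 0.1091 0.0797] z-az -92.54 F [-5.8 -0.6 22.5] gap 13.9 q [-0.37  0.53  0.03  2.33 -0.05  0.28 -1.91] xdown [-0.  0. -1.]
tool shift mm to target [0.7 0.2 0.1]
side crop origin 192 172 scale 6.25 X px [224.2 204.3]
top crop origin 188 195 scale 6.25 X px [219.9 227.4]
```

View pics/fin_ov.png

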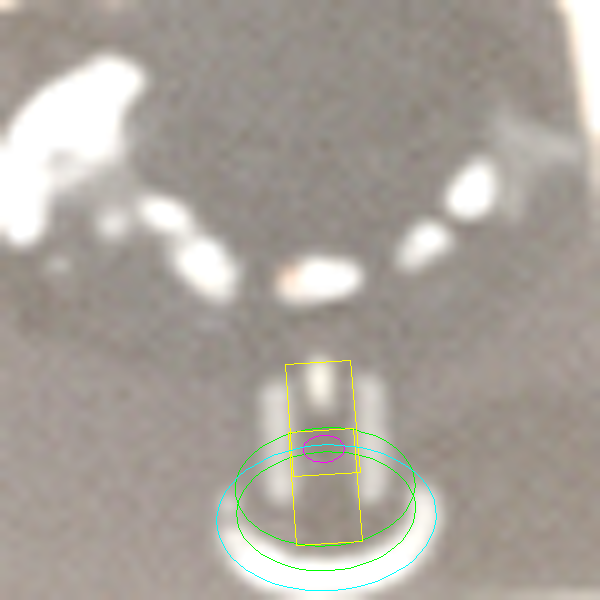

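View pics/fin_w.png

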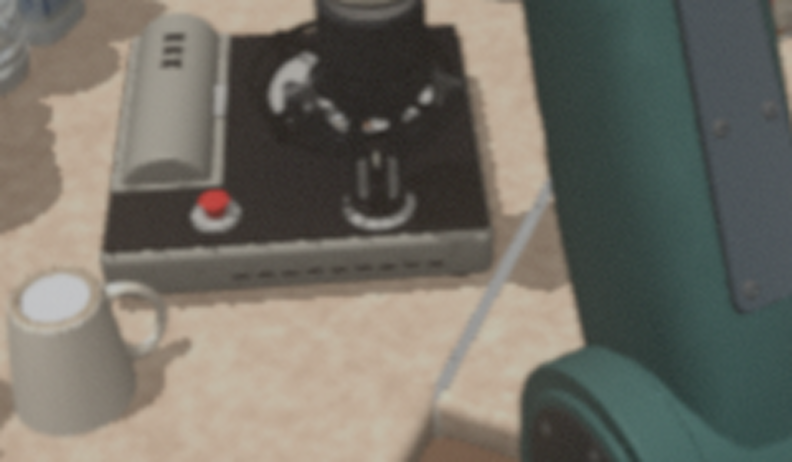

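```bash
python3 -c "
from workcell import ctrl
print(ctrl.hand_in())"
```

```text
the job is handed in; nothing more can be done
None
```

The cut-off was reset, and the black knob is on the spindle and held pressed in. I handed the job in at 18.8 s; no verdict was reported.

- **Reset:** I pushed the red plunger to its stop. The tool reached 71.9 mm with 22 N against a spring of at most 7 N, and the picture showed the head almost flush with its collar. In the last picture it is back up.
- **Knob:** I gripped the black knob by its bar and turned it about 90°, so the pointer faces the cooker's rear. My first try rested on the spindle's end and did not go on. The side camera showed the knob sitting about 3 mm further to the rear than the tool position suggested, so I moved it over, and it then slid on with almost no force.
- **Press:** Spring resistance began as I pushed beyond a tool height of about 85.9 mm, and there was a hard stop at 79.5 mm, which fits the 6 mm stroke. I peaked at about 37 N on the wrist reading, then eased off and handed in at 22 N.

**Checks:**
- In the last side picture, the outline of a fully pressed-in knob matches what is seen.
- The mug stands where it was. I did not check the tin and lemon again at the end, but the arm was never commanded near either.
- The arm hid the knob from the top camera during the fitting, so that fit rests on the side view and the forces alone.
- A sideways pull of about 6 N remains in the grip, because the bore centres the knob slightly off my commanded position.

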